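Seat and latch the keyed joint hub

ROBOT

A 7-joint arm with a two-finger parallel gripper is mounted at the origin on the work surface. World frame = base frame: x ahead of the robot, y to its left, z up, the work surface at z = 0. Lengths are in m, angles in rad, forces in N, time in s.
With the tool pointing down it reaches from about 0.425 to 0.925 m from the base axis. Payload 6.8 kg.
Tool frame: the origin (TCP) lies at the very end of the fingers, on their centre line; the grasp point (between the pads) lies 19 mm behind it; z points along the fingers, x is the direction in which the jaws open and shut, and the axes are right-handed (so a half turn about z gives the same grasp; the last joint's range is limited). The gripper opens to 85 mm and grips with 20 to 120 N. Pads are 22 mm wide; open, the fingers measure 114 mm over their backs; the gripper's body (76 mm by 85 mm) begins 54 mm behind the grasp point. The pads swing forward as they close: fully open they stand 13 mm farther back than shut.
Start: joints at [-1.386, 0.477, 0.022, 1.555, -0.011, 1.109, -0.083], TCP at [0.195, 0.646, 0.231] pointing down, gripper open.
Joint ranges: [-2.96, 2.96], [-0.34, 2.1], [-1.41, 1.46], [0.24, 2.44], [-1.37, 4.51], [0.17, 1.92], [-2.96, 2.96]. Speed limits (rad/s): [2.39, 2.39, 3.14, 3.14, 3.14, 3.14, 3.14].

INTERFACE

Orientations are given as a unit quaternion [w, x, y, z].
In Python, from station import get_obs, read_camera, calibration, hand_in, recognise, outline_of, place_of gives the robot as it stands.
- The arm moves only by the tool move_arm, never from a script. Its argument "steps" is a list of rows, each an object with "fingers": the finger opening in mm, from 0 to 85.4; "translation": the shift along the world's x, y, z in mm, a list of three; "turn": the turn about the world's z in rad. In form: [{"fingers": fingers, "translation": [dx, dy, dz], "turn": turn}, ...]. A call has 1 to 10 rows; each row shifts and turns the commanded pose from where the row before left it; what a row does not reach is not made up. A row lasts 1/8 s, in which the tool goes at most 62.5 mm and 10.7 degrees, less where a joint would pass 70% of its speed; a pose out of reach is approached as far as the arm can. A call with a gripper value outside its range is refused whole. The fingers move at their own pace and stop on an object; "newtons" is the grip in N (left out, the last holds). Time passes only in rows, so rows that do not move let the fingers close. It gives the time, the measured TCP pose, the force and the opening at its end, in the units of the state.
- get_obs(): the state, without advancing time (a new reading comes with each control period).
- read_camera(name): name is "scene" or "top"; returns the picture (384x512x3 uint8, blue, green, red); there is no depth.
- calibration(name): a dict with "camera_matrix" (3x3 intrinsics, pixels), "rvec" (rotation vector, rad) and "tvec" (3), from world to camera coordinates, as OpenCV has them. Camera axes: x right, y down, z forward; pixel columns grow to the right and rows downward; lengths in m; the calibration is good to about 2 mm. A picture is of the moment at which its call begins. calibration takes no time and is no camera call.
- hand_in(): hands the job in, once; it reports no verdict.
Trained networks look in the newest picture that a camera, given by its name, has taken for a name from the list of things; names that differ only in an ending like _2 or _b are one class to them, and where a whole thing is asked for, a point or a joint stands for the part that bears it (a point fixed in the world has none). Each returns a list of dicts, best first, with "conf" (0 to 1); they miss things now and then, are a little off and sometimes report something else, mostly with a low value. They report only what shows in the picture. A call takes as long as a camera call.
- recognise(camera, name): "xy" ([column, row] in pixels, amid what is visible of it).
- outline_of(camera, name): "mask" (384x512 bool, what is visible of it) and "xy" ([column, row] in pixels, amid what is visible of it).
- place_of(camera, name): "xy" ([column, row] in pixels: a listed point, or the origin of a listed thing).
The state is a dict: "t": time; "q": joint angles; "joint_vel": joint speeds; "joint_torque": joint torques, N m; "eef_pos": TCP position; "tool_rot": TCP orientation; "contact_force": force on the tool from outside, world axes, zero at the start; "torque": the same for the moment, N m; "gripper_width": opening from 0.0 (shut) to 1.0 (fully open).
Only numpy, scipy, OpenCV 4.12 (cv2) and the standard library are available. Lean on these libraries where they do the work, as an engineer would, in place of code of your own. Each camera call takes 0.05 s, during which the arm holds its last target.

TASK

The desk robot's joint hub is sitting high in its dock because it is the wrong way round: only one orientation fits the hidden keys, and it has to be felt for. Turn the hub (its blue arms can simply be pushed round) until it drops fully home, its white disc level and flush with the black collar, then push the latch's yellow tab fully in so that the steel bolt covers the disc's edge, and let go. Leave the servo, the remote and the bracket alone.

Things in the scene. Friction and masses are not known exactly. Their poses are not given: they have to be found in the camera images.
- dock: Fixed white dock: foot plate 170 x 215 x 10 mm, square pedestal 150 x 150 mm up to 45 mm height, on it a round black collar (outer diameter 150, inner 138 mm) from 45 to 59 mm height. Origin: on the axis of the collar and socket, at bench level. Its +y axis points from the socket to the latch. Position and yaw vary.
- socket (a point): Centre of the socket floor inside the collar, 45 mm above the bench; a bore here takes the hub's spigot. Three steel pins 9.5 mm high stand on this floor, hidden under the hub, at three different radii and uneven angles. How the pins are turned relative to the dock differs every time and is neither visible nor told.
- hub: Loose hub, 0.45 to 0.85 kg: white disc, diameter 130, 14 mm thick, a 33 mm spigot below it in the dock's bore. It turns about the dock's axis without limit, either way, until it drops. Origin: on the axis, at the disc's underside, z up. Riding on the pins it is level, origin 54.5 mm and disc top 68.5 mm above the bench; fully home: 45.5 and 59.5 mm.
- boss_top (a point): Centre of the top of the hub's blue boss (diameter 30 mm), 48 mm above the disc's underside. The disc's underside has three notches that fit the three hidden pins in one orientation only (about 2 degrees of play): there the hub drops 9 mm by its own weight and then cannot be turned further. It starts at least 30 degrees from there, in an unknown direction.
- spoke_tip (a point): Outer end, top edge, of one of three blue radial arms on the disc; it lies along the hub's +x axis, the other two at 120 and 240 degrees from it. Arms: 12 mm wide, from the boss to 52 mm from the axis, standing from 14 to 38 mm above the disc's underside. A sideways push of 1 to 3 N low on an arm turns the hub on its greased pins; a hard push tips and jams it.
- latch (a joint): Travel of the sliding latch in m: 0 fully open, 0.022 fully in. It slides towards the dock's axis, needs about 2 N and stays where it is left. Its steel bolt (22 mm wide, 8 mm thick, underside 62 mm above the bench) passes over the disc's edge only when the hub is fully home; else it strikes the disc's side.
- latch_tab (a point): Centre of the top of the latch's upright yellow tab, 104 mm above the bench. The tab is 22 mm wide, 15 mm thick along the slide and stands from 70 to 104 mm height, its centre 102.5 mm from the dock's axis on its +y side when the latch is at 0. Outside of the tab nothing is higher than 75 mm. Push its outer face towards the axis to shut the latch.
- servo: Loose black servo motor, 56 x 20 x 43 mm, with a small white horn, to be left alone. Origin: centre of its underside.
- remote: Loose white hand remote with coloured buttons, 115 x 62 x 27 mm, to be left alone. Origin: centre of its underside.
- bracket: Loose blue U-shaped bracket, 80 x 40 x 46 mm, to be left alone. Origin: centre of its underside.

How it is judged:
On the way, in this order (a step that is already met when the one before it is completed fails the run):
1. the hub has dropped fully home in the dock, level (z of hub in the frame of dock below 0.0485 m and horizontal distance between hub and dock below 0.005 m and angle between hub's own z axis and vertical below 0.05 rad), for 0.2 s.
2. the latch is pushed in over the seated hub (value of joint latch above 0.018 m and z of hub in the frame of dock below 0.0485 m), for 0.2 s.
At the end, for the whole second after the job is handed in: The hub lies fully home in the dock, at rest: its underside is less than 48.5 mm above the bench (45.5 when seated, 54.5 when riding on the pins), within 5 mm of the dock's axis and level within 0.05 rad, and the latch is in by more than 18 of its 22 mm (all of step 2 and horizontal distance between hub and dock below 0.005 m and angle between hub's own z axis and vertical below 0.05 rad and linear speed of hub below 0.02 m/s); the robot touches nothing.
It fails at once if the servo, the remote or the bracket is moved by more than 30 mm (distance of any of servo, remote, bracket from where it was at the start of the episode above 0.03 m).
It fails at once if the hub is tipped by more than 0.35 rad (angle between hub's own z axis and vertical above 0.35 rad).
It also fails if it takes over 69 s, if anything falls off the work surface, if the arm or the gripper's body presses on something with over 40 N, if the wrist force passes 120 N, or if a joint passes its speed limit or range.

## Working session

There is one attempt and no reset: what is moved stays moved. The work goes in short steps, Python scripts to look and compute and a tool call to move; the robot and the scene stay as the last step left them, time stands still between calls to the robot, and variables do not carry over. Pictures are saved under pics/ and viewed, and the job is handed in when it is done.

Besides the shell and the picture viewer there is one more tool, called as name(argument=value, ...), one argument or row to a line, values as JSON. move_arm: Moves the arm, as the interface text tells. Its arguments: {"type":"object","properties":{"steps":{"type":"array"},"newtons":{"type":"number"}},"required":["steps"]}

```bash
ls; mkdir -p pics
cat > h.py <<'E'
import numpy as np, cv2
from station import *
def ray(cam,xy):
    c=calibration(cam);K=np.array(c["camera_matrix"],float);R,_=cv2.Rodrigues(np.array(c["rvec"],float));t=np.array(c["tvec"],float).ravel()
    u=np.linalg.inv(K)@np.array([xy[0],xy[1],1.]);return -R.T@t,R.T@u
def at(cam,xy,z):
    o,d=ray(cam,xy);return o+d*(z-o[2])/d[2]
def px(cam,p):
    c=calibration(cam);return cv2.projectPoints(np.array(p,float).reshape(-1,3),np.array(c["rvec"],float),np.array(c["tvec"],float),np.array(c["camera_matrix"],float),None)[0].reshape(-1,2)
E
python3 - <<'E'
from h import *
for c in("scene","top"):
    cv2.imwrite(f"pics/{c}0.png",read_camera(c))
    print(c,ray(c,(256,192)))
    for n in("dock","hub","boss_top","spoke_tip","latch_tab","servo","remote","bracket"):
        z=dict(boss_top=.1025,spoke_tip=.0925,latch_tab=.104,hub=.0545).get(n,0)
        print(n,[(np.round(r["xy"]),round(r["conf"],2),np.round(at(c,r["xy"],z)[:2],4)) for r in place_of(c,n)[:4]])
print(get_obs())
E
```

```text
pics
scene (array([1.27410384, 0.08909441, 0.54218218]), array([-0.83845504, -0.06862807, -0.54109281]))
dock [(array([230., 229.]), 0.76, array([ 0.6085, -0.0298]))]
hub [(array([232., 214.]), 0.93, array([ 0.6169, -0.0205]))]
boss_top [(array([230., 195.]), 0.74, array([ 0.6103, -0.0244]))]
spoke_tip [(array([216., 212.]), 0.92, array([ 0.6648, -0.0492]))]
latch_tab [(array([271., 202.]), 0.53, array([0.6332, 0.0695]))]
servo [(array([361., 202.]), 0.65, array([0.4591, 0.3122]))]
remote [(array([141., 200.]), 0.63, array([ 0.5042, -0.2955]))]
bracket [(array([111., 257.]), 0.9, array([ 0.7301, -0.2819]))]
top (array([ 0.42228528, -0.00679812,  0.8998038 ]), array([ 0.23373631,  0.00904974, -0.97231179]))
dock [(array([369., 252.]), 0.23, array([ 0.5049, -0.301 ]))]
hub [(array([269., 200.]), 0.93, array([ 0.6078, -0.032 ]))]
boss_top [(array([267., 193.]), 0.9, array([ 0.6148, -0.0254]))]
spoke_tip [(array([273., 175.]), 0.71, array([ 0.6621, -0.0362]))]
latch_tab [(array([226., 176.]), 0.75, array([0.6451, 0.0755])), (array([373., 255.]), 0.71, array([ 0.4914, -0.2763]))]
servo [(
[... 208 characters left out ...]
38606447,  0.47697321,  0.02241263,  1.55541818, -0.01154051,
        1.1093122 , -0.08309863]), 'joint_vel': array([ 1.00974080e-03,  8.06464791e-04,  2.53508450e-05, -2.89206935e-04,
        9.56925921e-04,  5.13567858e-05, -1.36334660e-03]), 'joint_torque': array([ 1.24233447e-03, -5.96319258e+01,  1.60728492e+00, -2.81551123e+01,
        1.25284062e-02,  1.50233936e-03, -4.26608244e-05]), 'eef_pos': array([0.19484054, 0.64627168, 0.23131842]), 'tool_rot': array([-2.26066653e-05,  8.02717814e-01,  5.96359045e-01, -8.03297108e-06]), 'contact_force': array([-0.31336386, -0.4924469 ,  1.0032463 ]), 'torque': array([ 0.00513544, -0.00362425, -0.00334745]), 'gripper_width': 1.0004497142910922}
```

View pictures.

Run:
```python
import cv2
a=cv2.imread("pics/scene0.png");b=cv2.imread("pics/top0.png")
cv2.imwrite("pics/z1.png",cv2.resize(a[150:270,160:320],None,fx=5,fy=5,interpolation=2))
cv2.imwrite("pics/z2.png",cv2.resize(b[130:250,190:350],None,fx=5,fy=5,interpolation=2))
```

```text
(no output)
```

View pics/scene0.png

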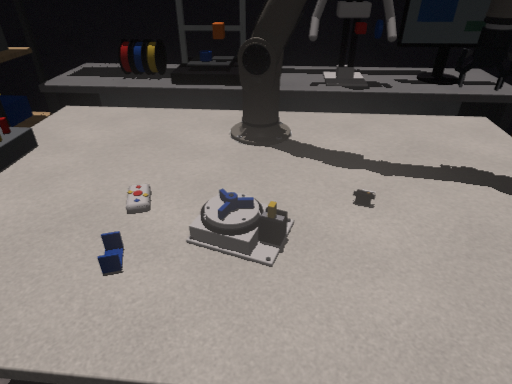

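View pics/top0.png

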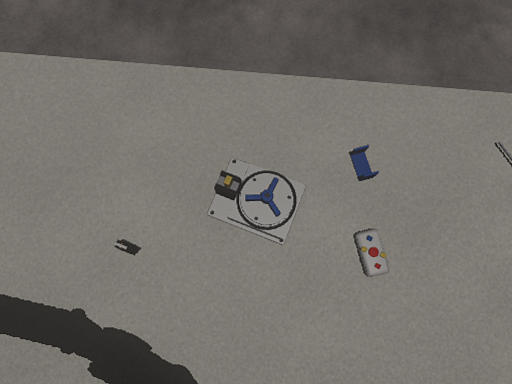

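```bash
sleep 0
```

```text
(no output)
```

View pics/z1.png

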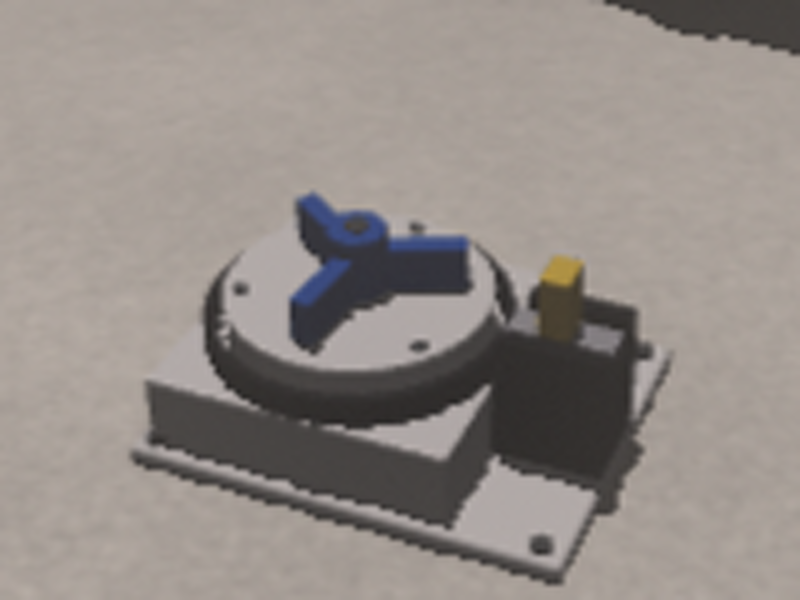

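View pics/z2.png

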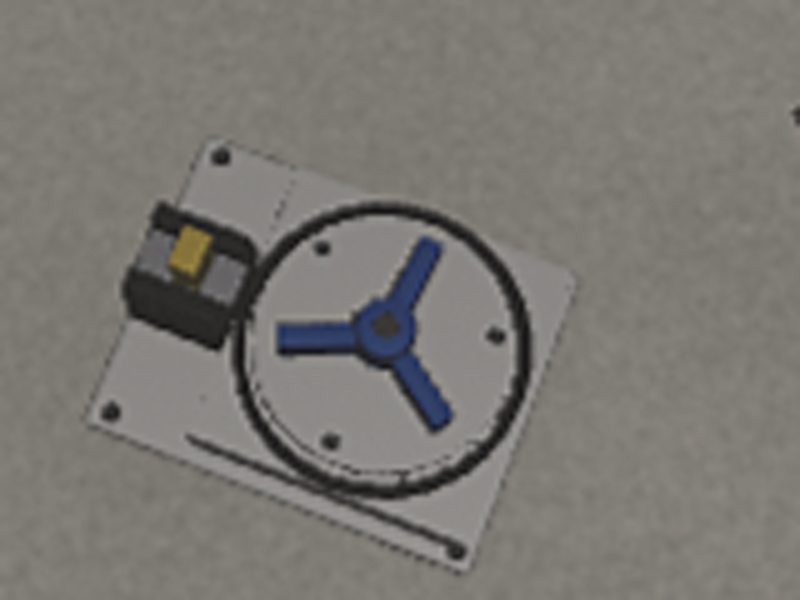

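Run:
```python
from h import *
T=lambda x,y:(190+x/5,130+y/5); S=lambda x,y:(160+x/5,150+y/5)
b=at("top",T(386,325),.1025);print("boss",b,at("scene",S(357,226),.1025))
print("collar",at("top",T(382,348),.059))
for p in((430,243),(279,338),(440,425)):
    v=at("top",T(*p),.0925)-b;print("tip",np.hypot(*v[:2]),np.degrees(np.arctan2(v[1],v[0])))
for p in((191,241),):print("tab",at("top",T(*p),.104),at("scene",S(563,270),.104))
c=[at("top",T(*p),.01) for p in((210,137),(88,424),(468,574),(578,278))];print(np.array(c))
cv2.setNumThreads(1)
for n in("top",):
    for k in("latch_tab","boss_top","spoke_tip"):
        print(k,recognise(n,k)[:2])
```

```text
boss [ 0.60901676 -0.02631305  0.1025    ] [ 0.61133389 -0.02196118  0.1025    ]
collar [ 0.60735811 -0.0263121   0.059     ]
tip 0.04831706067002657 -22.20106957661882
tip 0.050790486502543364 99.6001859156247
tip 0.052628090072774907 -146.07271683346838
tab [0.64143908 0.06938294 0.104     ] [0.64065507 0.07405487 0.104     ]
[[ 0.726191    0.07417621  0.01      ]
 [ 0.56452511  0.12146127  0.01      ]
 [ 0.50448823 -0.0803482   0.01      ]
 [ 0.6650979  -0.127995    0.01      ]]
latch_tab [{'xy': [226.0, 181.3], 'conf': 0.6}]
boss_top [{'xy': [265.9, 197.2], 'conf': 0.81}]
spoke_tip [{'xy': [265.6, 195.7], 'conf': 0.6}]
```

move_arm(
  steps=[
    {"fingers": 0, "translation": [26, -44, 0], "turn": 0},
    {"fingers": 0, "translation": [26, -44, 0], "turn": 0},
    {"fingers": 0, "translation": [26, -44, 0], "turn": 0},
    {"fingers": 0, "translation": [26, -44, 0], "turn": 0},
    {"fingers": 0, "translation": [26, -44, 0], "turn": 0},
    {"fingers": 0, "translation": [26, -44, 0], "turn": 0},
    {"fingers": 0, "translation": [26, -44, 0], "turn": 0},
    {"fingers": 0, "translation": [26, -44, 0], "turn": 0},
  ],
  newtons=20,
)

```text
t: 2.05
eef_pos: [0.4036, 0.2928, 0.2316]
tool_rot: [-0.0, 0.803, 0.596, 0.0]
contact_force: [0.8, 0.3, -1.7]
gripper_width: 0.003
```

move_arm(
  steps=[
    {"fingers": 0, "translation": [26, -44, 0], "turn": 0},
    {"fingers": 0, "translation": [26, -44, 0], "turn": 0},
    {"fingers": 0, "translation": [26, -44, 0], "turn": 0},
    {"fingers": 0, "translation": [26, -44, 0], "turn": 0},
    {"fingers": 0, "translation": [26, -44, 0], "turn": 0},
    {"fingers": 0, "translation": [26, -44, 0], "turn": 0},
    {"fingers": 0, "translation": [26, -44, 0], "turn": 0},
    {"fingers": 0, "translation": [28, -47, -40], "turn": 0},
    {"fingers": 0, "translation": [0, 0, -40], "turn": 0},
  ],
)

```text
t: 3.18
eef_pos: [0.6126, -0.0623, 0.1543]
tool_rot: [0.002, 0.805, 0.594, 0.001]
contact_force: [-0.2, 0.3, -0.8]
gripper_width: 0.002
```

Run:
```python
from h import *
print(get_obs()["eef_pos"],get_obs()["contact_force"])
for c in("scene","top"):
    im=read_camera(c)
    e=im[150:270,160:320] if c=="scene" else im[130:250,190:350]
    cv2.imwrite(f"pics/a_{c}.png",cv2.resize(e,None,fx=4,fy=4,interpolation=2))
```

```text
[ 0.61255866 -0.06233281  0.15433836] [-0.18376879  0.30959434 -0.83561065]
```

View pics/a_scene.png

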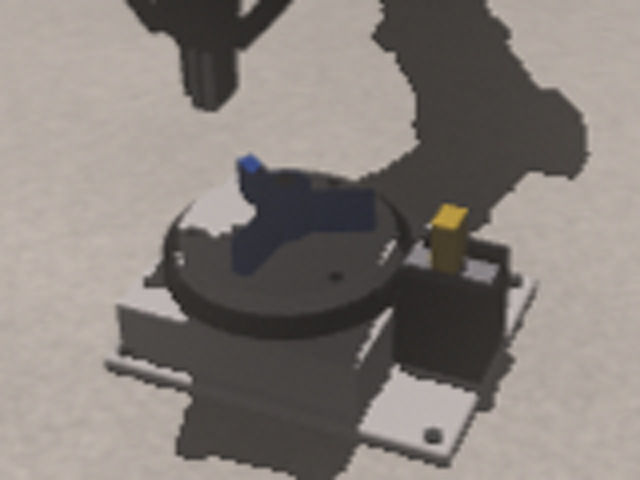

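View pics/a_top.png

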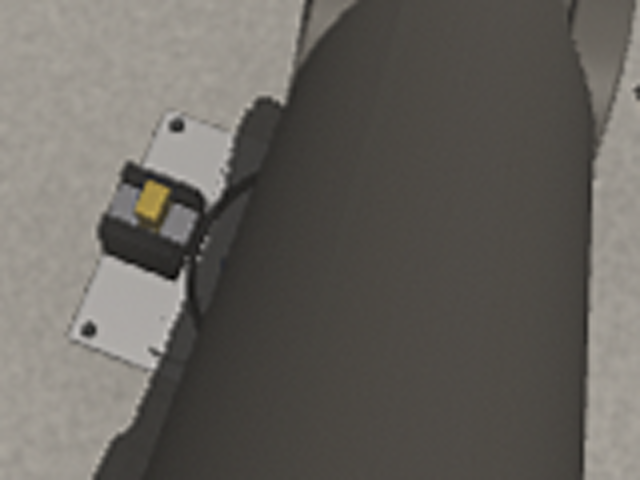

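move_arm(
  steps=[
    {"fingers": 0, "translation": [0, 0, -25], "turn": 0},
    {"fingers": 0, "translation": [0, 0, -25], "turn": 0},
    {"fingers": 0, "translation": [0, 0, -20], "turn": 0},
    {"fingers": 0, "translation": [0, 0, -9], "turn": 0},
    {"fingers": 0, "translation": [0, 0, 0], "turn": 0},
  ],
)

```text
t: 3.9
eef_pos: [0.6107, -0.0568, 0.0755]
tool_rot: [-0.0, 0.803, 0.596, -0.0]
contact_force: [-0.7, -0.2, -0.8]
gripper_width: 0.0
```

Run:
```python
import numpy as np
# circle increments about centre, CCW, from 277 deg r=38
r=38;a=277
for i in range(34):
    s=5
    p=lambda t:np.array([r*np.cos(np.radians(t)),r*np.sin(np.radians(t))])
    print(a,'->',a+10,np.round((p(a+10)-p(a))/4,2), np.round(p(a+10),1));a+=10
```

```text
277 -> 287 [1.62 0.34] [ 11.1 -36.3]
287 -> 297 [1.54 0.62] [ 17.3 -33.9]
297 -> 307 [1.4  0.88] [ 22.9 -30.3]
307 -> 317 [1.23 1.11] [ 27.8 -25.9]
317 -> 327 [1.02 1.3 ] [ 31.9 -20.7]
327 -> 337 [0.78 1.46] [ 35.  -14.8]
337 -> 347 [0.51 1.57] [37.  -8.5]
347 -> 357 [0.23 1.64] [37.9 -2. ]
357 -> 367 [-0.06  1.65] [37.7  4.6]
367 -> 377 [-0.34  1.62] [36.3 11.1]
377 -> 387 [-0.62  1.54] [33.9 17.3]
387 -> 397 [-0.88  1.4 ] [30.3 22.9]
397 -> 407 [-1.11  1.23] [25.9 27.8]
407 -> 417 [-1.3   1.02] [20.7 31.9]
417 -> 427 [-1.46  0.78] [14.8 35. ]
427 -> 437 [-1.57  0.51] [ 8.5 37. ]
437 -> 447 [-1.64  0.23] [ 2.  37.9]
447 -> 457 [-1.65 -0.06] [-4.6 37.7]
457 -> 467 [-1.62 -0.34] [-11.1  36.3]
467 -> 477 [-1.54 -0.62] [-17.3  33.9]
477 -> 487 [-1.4  -0.88] [-22.9  30.3]
487 -> 497 [-1.23 -1.11] [-27.8  25.9]
497 -> 507 [-1.02 -1.3 ] [-31.9  20.7]
507 -> 517 [-0.78 -1.46] [-35.   14.8]
517 -> 527 [-0.51 -1.57] [-37.    8.5]
527 -> 537 [-0.23 -1.64] [-37.9   2. ]
537 -> 547 [ 0.06 -1.65] [-37.7  -4.6]
547 -> 557 [ 0.34 -1.62] [-36.3 -11.1]
557 -> 567 [ 0.62 -1.54] [-33.9 -17.3]
567 -> 577 [ 0.88 -1.4 ] [-30.3 -22.9]
577 -> 587 [ 1.11 -1.23] [-25.9 -27.8]
587 -> 597 [ 1.3  -1.02] [-20.7 -31.9]
597 -> 607 [ 1.46 -0.78] [-14.8 -35. ]
607 -> 617 [ 1.57 -0.51] [ -8.5 -37. ]
```

move_arm(
  steps=[
    {"fingers": 0, "translation": [2, -4, -1], "turn": 0},
    {"fingers": 0, "translation": [4, 0, -1], "turn": 0},
    {"fingers": 0, "translation": [4, 1, 0], "turn": 0},
    {"fingers": 0, "translation": [4, 1, 0], "turn": 0},
    {"fingers": 0, "translation": [0, 0, 0], "turn": 0},
  ],
)

```text
t: 4.53
eef_pos: [0.6251, -0.0587, 0.0735]
tool_rot: [0.0, 0.803, 0.597, 0.0]
contact_force: [-0.1, -0.1, 0.9]
gripper_width: 0.002
```

move_arm(
  steps=[
    {"fingers": 0, "translation": [1.5, 0.8, 0], "turn": 0},
    {"fingers": 0, "translation": [1.5, 0.8, 0], "turn": 0},
    {"fingers": 0, "translation": [1.4, 0.9, 0], "turn": 0},
    {"fingers": 0, "translation": [1.4, 0.9, 0], "turn": 0},
    {"fingers": 0, "translation": [1.2, 1.1, 0], "turn": 0},
    {"fingers": 0, "translation": [1.2, 1.1, 0], "turn": 0},
    {"fingers": 0, "translation": [1.2, 1.1, 0], "turn": 0},
    {"fingers": 0, "translation": [1.2, 1.1, 0], "turn": 0},
  ],
)

```text
t: 5.52
eef_pos: [0.6348, -0.0515, 0.0732]
tool_rot: [-0.0, 0.803, 0.596, -0.0]
contact_force: [-2.7, -1.9, 0.2]
gripper_width: 0.001
```

move_arm(
  steps=[
    {"fingers": 0, "translation": [1.2, 1.2, 0], "turn": 0},
    {"fingers": 0, "translation": [1.1, 1.3, 0], "turn": 0},
    {"fingers": 0, "translation": [1.0, 1.3, 0], "turn": 0},
    {"fingers": 0, "translation": [1.0, 1.3, 0], "turn": 0},
    {"fingers": 0, "translation": [0.9, 1.4, 0], "turn": 0},
    {"fingers": 0, "translation": [0.8, 1.5, 0], "turn": 0},
  ],
)

```text
t: 6.28
eef_pos: [0.6414, -0.0433, 0.0735]
tool_rot: [0.0, 0.803, 0.596, 0.0]
contact_force: [-1.7, -2.6, -1.0]
gripper_width: 0.002
```

Run:
```python
from h import *
print(get_obs()["eef_pos"],get_obs()["contact_force"],get_obs()["torque"])
im=read_camera("scene");e=im[150:270,160:320]
cv2.imwrite(f"pics/b.png",cv2.resize(e,None,fx=4,fy=4,interpolation=2))
```

```text
[ 0.64142303 -0.0432807   0.07345243] [-1.6905126  -2.61121817 -0.994167  ] [-0.64347569  0.40363655  0.03638501]
```

View pics/b.png

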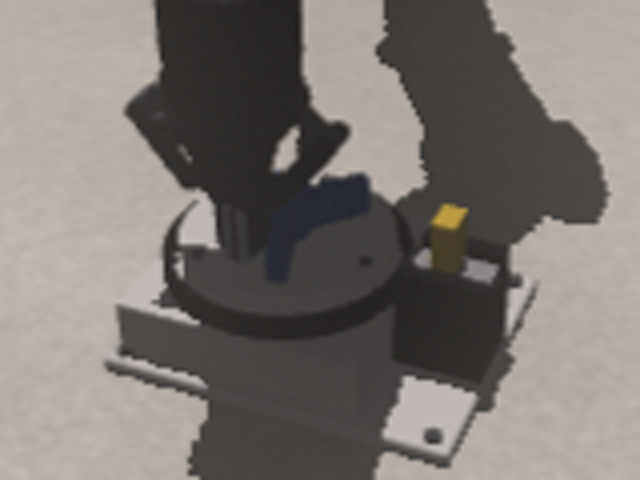

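move_arm(
  steps=[
    {"fingers": 0, "translation": [0.8, 1.4, 0], "turn": 0},
    {"fingers": 0, "translation": [0.7, 1.5, 0], "turn": 0},
    {"fingers": 0, "translation": [0.7, 1.5, 0], "turn": 0},
    {"fingers": 0, "translation": [0.6, 1.5, 0], "turn": 0},
    {"fingers": 0, "translation": [0.5, 1.5, 0], "turn": 0},
    {"fingers": 0, "translation": [0.5, 1.6, 0], "turn": 0},
    {"fingers": 0, "translation": [0.4, 1.6, 0], "turn": 0},
    {"fingers": 0, "translation": [0.3, 1.6, 0], "turn": 0},
  ],
)

```text
t: 7.32
eef_pos: [0.6459, -0.031, 0.0735]
tool_rot: [0.0, 0.803, 0.596, 0.0]
contact_force: [-1.0, -3.6, -1.0]
gripper_width: 0.001
```

move_arm(
  steps=[
    {"fingers": 0, "translation": [0.3, 1.6, 0], "turn": 0},
    {"fingers": 0, "translation": [0.2, 1.6, 0], "turn": 0},
    {"fingers": 0, "translation": [0.2, 1.6, 0], "turn": 0},
    {"fingers": 0, "translation": [0.1, 1.6, 0], "turn": 0},
    {"fingers": 0, "translation": [0, 1.6, 0], "turn": 0},
    {"fingers": 0, "translation": [0, 1.6, 0], "turn": 0},
    {"fingers": 0, "translation": [-0.1, 1.6, 0], "turn": 0},
    {"fingers": 0, "translation": [-0.2, 1.6, 0], "turn": 0},
  ],
)

```text
t: 8.32
eef_pos: [0.6464, -0.0181, 0.0735]
tool_rot: [0.0, 0.803, 0.596, 0.0]
contact_force: [0.7, -4.3, 0.8]
gripper_width: -0.003
```

move_arm(
  steps=[
    {"fingers": 0, "translation": [-0.3, 1.6, 0], "turn": 0},
    {"fingers": 0, "translation": [-0.4, 1.6, 0], "turn": 0},
    {"fingers": 0, "translation": [-0.5, 1.6, 0], "turn": 0},
    {"fingers": 0, "translation": [-0.5, 1.6, 0], "turn": 0},
    {"fingers": 0, "translation": [-0.6, 1.5, 0], "turn": 0},
    {"fingers": 0, "translation": [-0.7, 1.5, 0], "turn": 0},
  ],
)

```text
t: 9.07
eef_pos: [0.6433, -0.0087, 0.0734]
tool_rot: [0.0, 0.803, 0.596, 0.0]
contact_force: [1.0, -3.8, -1.3]
gripper_width: -0.004
```

Run:
```python
from h import *
print(get_obs()["eef_pos"],get_obs()["contact_force"],get_obs()["torque"])
im=read_camera("scene");e=im[150:270,160:320]
cv2.imwrite(f"pics/c.png",cv2.resize(e,None,fx=4,fy=4,interpolation=2))
```

```text
[ 0.64334111 -0.00873867  0.07342246] [ 1.0224192  -3.80852406 -1.26895714] [-0.73947214 -0.18274552  0.05596332]
```

View pics/c.png

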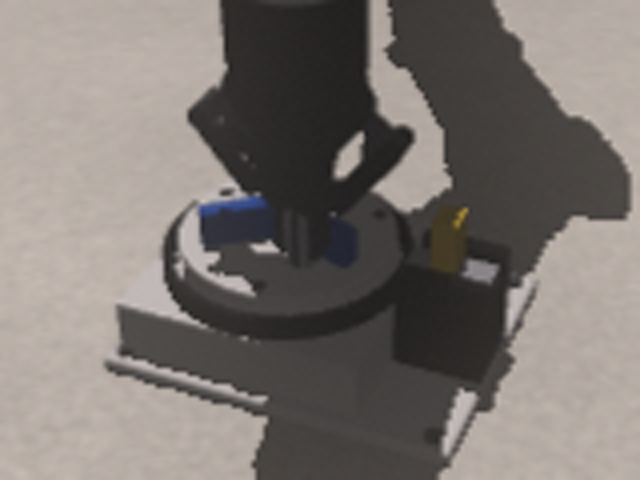

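move_arm(
  steps=[
    {"fingers": 0, "translation": [-0.7, 1.5, 0], "turn": 0},
    {"fingers": 0, "translation": [-0.8, 1.4, 0], "turn": 0},
    {"fingers": 0, "translation": [-0.9, 1.4, 0], "turn": 0},
    {"fingers": 0, "translation": [-0.9, 1.4, 0], "turn": 0},
    {"fingers": 0, "translation": [-1.0, 1.3, 0], "turn": 0},
    {"fingers": 0, "translation": [-1.0, 1.3, 0], "turn": 0},
    {"fingers": 0, "translation": [-1.1, 1.2, 0], "turn": 0},
    {"fingers": 0, "translation": [-1.1, 1.2, 0], "turn": 0},
  ],
)

```text
t: 10.12
eef_pos: [0.6358, 0.002, 0.0735]
tool_rot: [0.0, 0.803, 0.596, 0.0]
contact_force: [1.5, -2.1, -0.8]
gripper_width: 0.002
```

move_arm(
  steps=[
    {"fingers": 0, "translation": [-1.2, 1.1, 0], "turn": 0},
    {"fingers": 0, "translation": [-1.2, 1.1, 0], "turn": 0},
    {"fingers": 0, "translation": [-1.3, 1.0, 0], "turn": 0},
    {"fingers": 0, "translation": [-1.3, 1.0, 0], "turn": 0},
    {"fingers": 0, "translation": [-1.4, 0.9, 0], "turn": 0},
    {"fingers": 0, "translation": [-1.4, 0.9, 0], "turn": 0},
    {"fingers": 0, "translation": [-1.4, 0.8, 0], "turn": 0},
    {"fingers": 0, "translation": [-1.5, 0.7, 0], "turn": 0},
  ],
)

```text
t: 11.12
eef_pos: [0.6256, 0.0094, 0.0738]
tool_rot: [0.0, 0.803, 0.596, 0.001]
contact_force: [4.1, -3.1, -0.3]
gripper_width: -0.007
```

Run:
```python
from h import *
print(get_obs()["eef_pos"],get_obs()["contact_force"],get_obs()["torque"])
im=read_camera("scene");e=im[150:270,160:320]
cv2.imwrite(f"pics/d.png",cv2.resize(e,None,fx=4,fy=4,interpolation=2))
```

```text
[0.62562547 0.00943039 0.07378419] [ 4.07201353 -3.08122162 -0.28799775] [-0.72160311 -0.8624048  -0.0099531 ]
```

View pics/d.png

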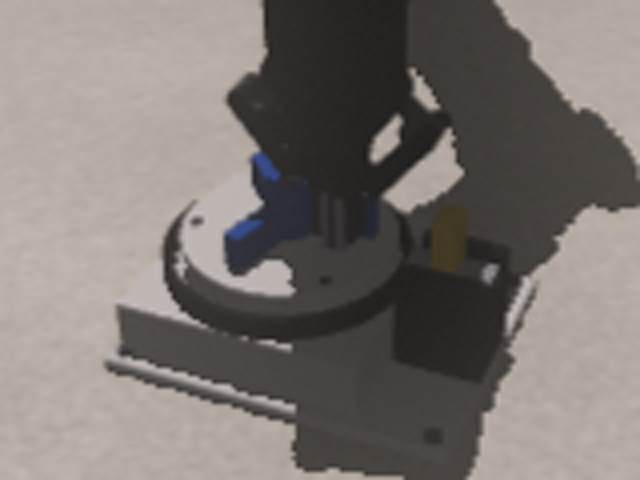

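move_arm(
  steps=[
    {"fingers": 0, "translation": [-1.5, 0.7, 0], "turn": 0},
    {"fingers": 0, "translation": [-1.5, 0.6, 0], "turn": 0},
    {"fingers": 0, "translation": [-1.5, 0.6, 0], "turn": 0},
  ],
)

```text
t: 11.55
eef_pos: [0.6214, 0.0116, 0.0739]
tool_rot: [0.0, 0.803, 0.596, 0.001]
contact_force: [4.8, -2.0, 1.0]
gripper_width: 0.008
```

move_arm(
  steps=[
    {"fingers": 0, "translation": [-1.6, 0.5, 0], "turn": 0},
    {"fingers": 0, "translation": [-1.6, 0.4, 0], "turn": 0},
    {"fingers": 0, "translation": [-1.6, 0.3, 0], "turn": 0},
    {"fingers": 0, "translation": [-1.6, 0.3, 0], "turn": 0},
    {"fingers": 0, "translation": [-1.6, 0.2, 0], "turn": 0},
    {"fingers": 0, "translation": [-1.6, 0.1, 0], "turn": 0},
  ],
)

```text
t: 12.3
eef_pos: [0.6118, 0.0139, 0.0738]
tool_rot: [0.0, 0.803, 0.597, 0.001]
contact_force: [5.0, -1.2, -0.4]
gripper_width: -0.003
```

move_arm(
  steps=[
    {"fingers": 0, "translation": [-1.6, 0, 0], "turn": 0},
    {"fingers": 0, "translation": [-1.6, -0.1, 0], "turn": 0},
    {"fingers": 0, "translation": [-1.6, -0.1, 0], "turn": 0},
    {"fingers": 0, "translation": [-1.6, -0.2, 0], "turn": 0},
    {"fingers": 0, "translation": [-1.6, -0.3, 0], "turn": 0},
    {"fingers": 0, "translation": [-1.6, -0.3, 0], "turn": 0},
  ],
)

```text
t: 13.05
eef_pos: [0.6015, 0.0124, 0.0735]
tool_rot: [0.0, 0.803, 0.596, 0.0]
contact_force: [6.3, 0.5, 1.4]
gripper_width: 0.003
```

Run:
```python
from h import *
print(get_obs()["eef_pos"],get_obs()["contact_force"],get_obs()["torque"])
for c in("scene","top"):
    im=read_camera(c)
    e=im[150:270,160:320] if c=="scene" else im[130:250,190:350]
    cv2.imwrite(f"pics/e_{c}.png",cv2.resize(e,None,fx=4,fy=4,interpolation=2))
```

```text
[0.60149018 0.01235366 0.07349044] [6.2593349  0.53390225 1.36191089] [ 0.10980927 -1.3192041   0.0396643 ]
```

View pics/e_scene.png

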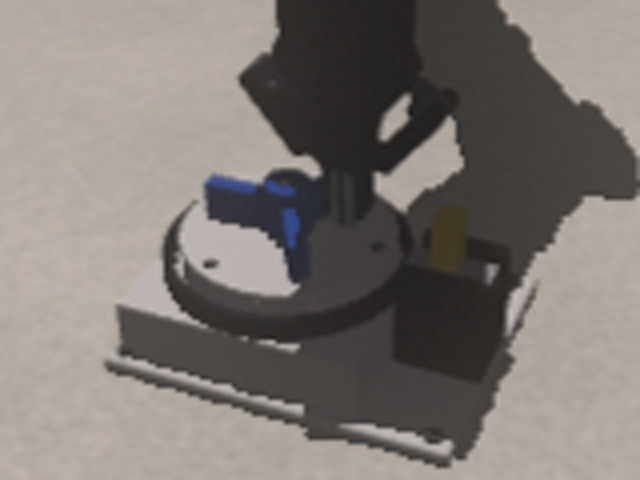

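move_arm(
  steps=[
    {"fingers": 0, "translation": [-1.6, 0.3, 0], "turn": 0},
    {"fingers": 0, "translation": [-1.7, 0.2, 0], "turn": 0},
    {"fingers": 0, "translation": [-1.8, 0, 0], "turn": 0},
    {"fingers": 0, "translation": [-1.8, -0.1, 0], "turn": 0},
    {"fingers": 0, "translation": [-1.8, -0.2, 0], "turn": 0},
    {"fingers": 0, "translation": [-1.8, -0.4, 0], "turn": 0},
  ],
)

```text
t: 13.9
eef_pos: [0.5904, 0.012, 0.0733]
tool_rot: [-0.0, 0.803, 0.596, -0.0]
contact_force: [3.1, 0.7, 0.9]
gripper_width: -0.0
```

move_arm(
  steps=[
    {"fingers": 0, "translation": [-1.6, -0.8, 0], "turn": 0},
    {"fingers": 0, "translation": [-1.6, -0.9, 0], "turn": 0},
    {"fingers": 0, "translation": [-1.5, -1.0, 0], "turn": 0},
    {"fingers": 0, "translation": [-1.5, -1.0, 0], "turn": 0},
    {"fingers": 0, "translation": [-1.4, -1.1, 0], "turn": 0},
    {"fingers": 0, "translation": [-1.4, -1.2, 0], "turn": 0},
    {"fingers": 0, "translation": [-1.3, -1.2, 0], "turn": 0},
    {"fingers": 0, "translation": [-1.3, -1.3, 0], "turn": 0},
  ],
)

```text
t: 14.9
eef_pos: [0.5792, 0.0034, 0.0734]
tool_rot: [-0.0, 0.803, 0.596, 0.0]
contact_force: [3.2, 2.0, 0.4]
gripper_width: -0.001
```

move_arm(
  steps=[
    {"fingers": 0, "translation": [-1.2, -1.3, 0], "turn": 0},
    {"fingers": 0, "translation": [-1.1, -1.4, 0], "turn": 0},
    {"fingers": 0, "translation": [-1.1, -1.4, 0], "turn": 0},
    {"fingers": 0, "translation": [-1.0, -1.5, 0], "turn": 0},
    {"fingers": 0, "translation": [-0.9, -1.5, 0], "turn": 0},
    {"fingers": 0, "translation": [-0.9, -1.6, 0], "turn": 0},
    {"fingers": 0, "translation": [-0.8, -1.6, 0], "turn": 0},
    {"fingers": 0, "translation": [-0.7, -1.6, 0], "turn": 0},
  ],
)

```text
t: 15.9
eef_pos: [0.5741, -0.0043, 0.0741]
tool_rot: [-0.0, 0.802, 0.598, 0.003]
contact_force: [9.4, 13.3, 0.4]
gripper_width: -0.002
```

move_arm(
  steps=[
    {"fingers": 0, "translation": [2.5, 3.5, 0], "turn": 0},
    {"fingers": 0, "translation": [0, 0, 0], "turn": 0},
  ],
)

```text
t: 16.15
eef_pos: [0.5743, -0.0038, 0.0736]
tool_rot: [-0.0, 0.802, 0.597, 0.001]
contact_force: [2.7, 6.1, 3.0]
gripper_width: 0.003
```

Run:
```python
from h import *
print(get_obs()["eef_pos"],get_obs()["contact_force"],get_obs()["torque"])
for c in("scene","top"):
    im=read_camera(c)
    e=im[150:270,160:320] if c=="scene" else im[130:250,190:350]
    cv2.imwrite(f"pics/f_{c}.png",cv2.resize(e,None,fx=5,fy=5,interpolation=2))
```

```text
[ 0.57432033 -0.00377049  0.0736128 ] [2.74632492 6.09568275 2.96224879] [ 1.24783347 -0.62979264  0.04228697]
```

View pics/f_scene.png

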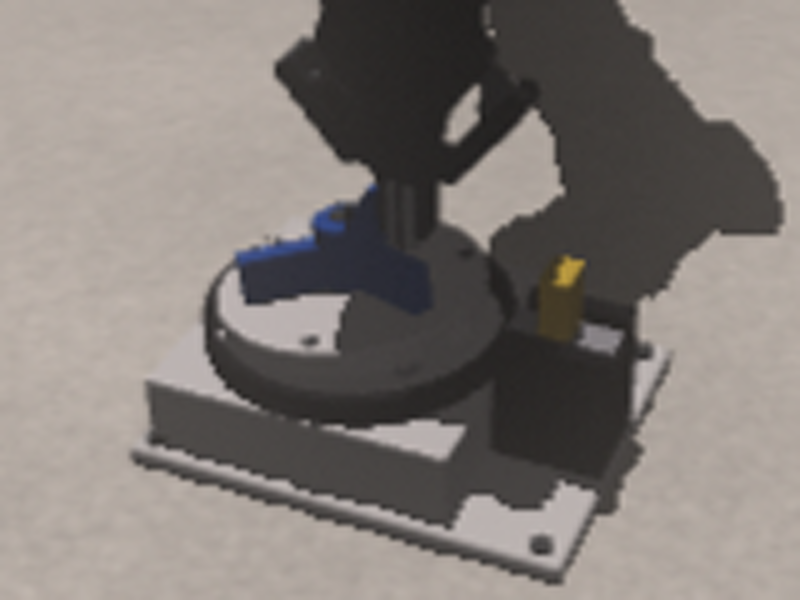

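The force jumped to about 16 N and the disc now looks flush with the collar in the scene view: front edge near (380,370), boss top near (345,212). I'll back off, lift and check.

move_arm(
  steps=[
    {"fingers": 0, "translation": [2, 3, 0], "turn": 0},
    {"fingers": 0, "translation": [2, 2, 0], "turn": 0},
    {"fingers": 0, "translation": [0, 0, 0], "turn": 0},
  ],
)

```text
t: 16.62
eef_pos: [0.5772, -0.0002, 0.0728]
tool_rot: [-0.0, 0.803, 0.596, -0.001]
contact_force: [0.6, 2.3, -0.9]
gripper_width: 0.0
```

move_arm(
  steps=[
    {"fingers": 0, "translation": [0, 0, 20], "turn": 0},
    {"fingers": 0, "translation": [0, 0, 30], "turn": 0},
    {"fingers": 0, "translation": [0, 20, 25], "turn": 0},
    {"fingers": 0, "translation": [10, 40, 0], "turn": 0},
    {"fingers": 0, "translation": [20, 40, 0], "turn": 0},
    {"fingers": 0, "translation": [30, 30, 0], "turn": 0},
    {"fingers": 0, "translation": [10, 20, 0], "turn": 0},
  ],
)

```text
t: 17.5
eef_pos: [0.6486, 0.1504, 0.1478]
tool_rot: [0.0, 0.803, 0.596, -0.001]
contact_force: [-0.1, -0.2, -0.4]
gripper_width: 0.0
```

Run:
```python
from h import *
print(get_obs()["eef_pos"],get_obs()["contact_force"],get_obs()["torque"])
for c in("scene","top"):
    im=read_camera(c)
    e=im[150:270,160:320] if c=="scene" else im[130:250,190:350]
    cv2.imwrite(f"pics/g_{c}.png",cv2.resize(e,None,fx=5,fy=5,interpolation=2))
    print([(r["xy"],r["conf"]) for r in place_of(c,"boss_top")[:2]],"home",px(c,[.609,-.025,.0935]),"riding",px(c,[.609,-.025,.1025]))
```

```text
[0.64863202 0.15044964 0.14782185] [-0.05649367 -0.24606783 -0.3629657 ] [-0.04584726 -0.02144236  0.02061947]
[([229.5, 193.8], 0.7), ([233.6, 211.9], 0.68)] home [[230.38490172 197.82641654]] riding [[230.2409035  194.58414921]]
[([265.1, 197.1], 0.86)] home [[266.48954973 195.81002842]] riding [[266.64454658 194.95935979]]
```

View pics/g_scene.png

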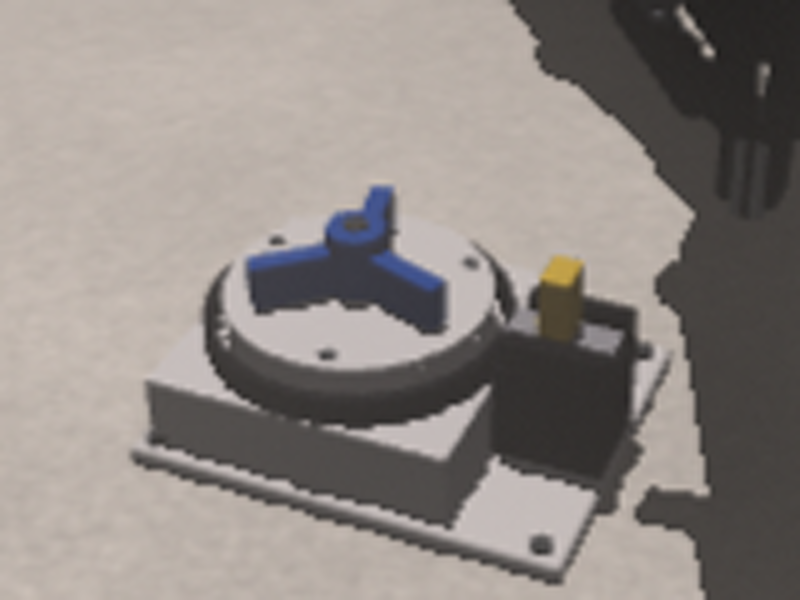

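View pics/g_top.png

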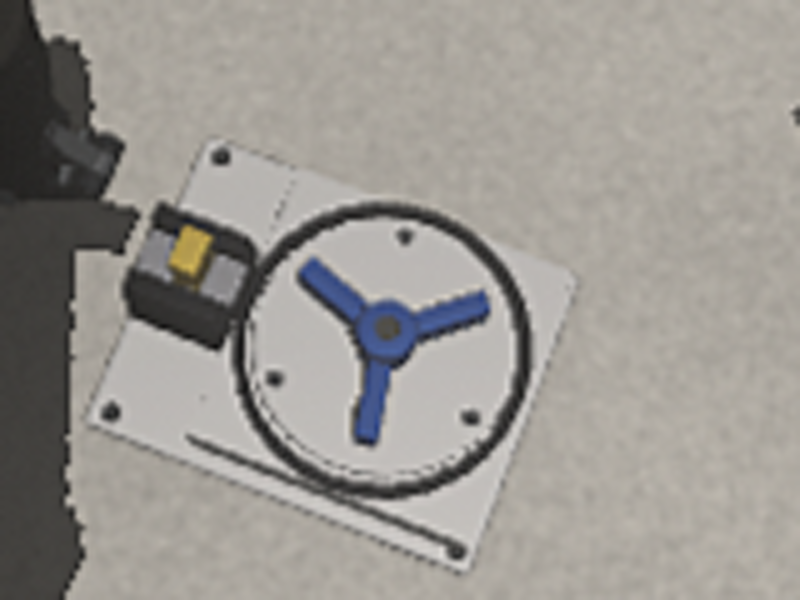

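The pictures show the hub level but still riding: boss top at (357,226) in the zoomed scene view, the same as at the start. So that was a tip-jam, not a drop. Pushing sideways tips it, so I'll grip the boss instead and turn it with pure torque and a light downward push.

move_arm(
  steps=[
    {"fingers": 50, "translation": [-10, -44, 0], "turn": 0},
    {"fingers": 50, "translation": [-10, -44, 0], "turn": 0},
    {"fingers": 50, "translation": [-10, -44, 0], "turn": 0},
    {"fingers": 50, "translation": [-10, -44, 0], "turn": 0},
    {"fingers": 50, "translation": [0, 0, -30], "turn": 0},
    {"fingers": 50, "translation": [0, 0, 0], "turn": 0},
  ],
  newtons=20,
)

```text
t: 18.45
eef_pos: [0.605, -0.0282, 0.117]
tool_rot: [-0.001, 0.804, 0.595, -0.002]
contact_force: [0.6, 0.8, -0.3]
gripper_width: 0.588
```

Run:
```python
from h import *
o=get_obs();print(o["eef_pos"],o["q"],o["gripper_width"],o["contact_force"])
im=read_camera("scene");e=im[150:270,160:320]
cv2.imwrite(f"pics/i.png",cv2.resize(e,None,fx=4,fy=4,interpolation=2))
```

```text
[ 0.6050018  -0.02823379  0.11696416] [-0.32208388  0.51477197  0.35520001  1.84122079 -0.23314665  0.83136512
  1.42437554] 0.5877436874346414 [ 0.56213963  0.81857477 -0.34171286]
```

View pics/i.png

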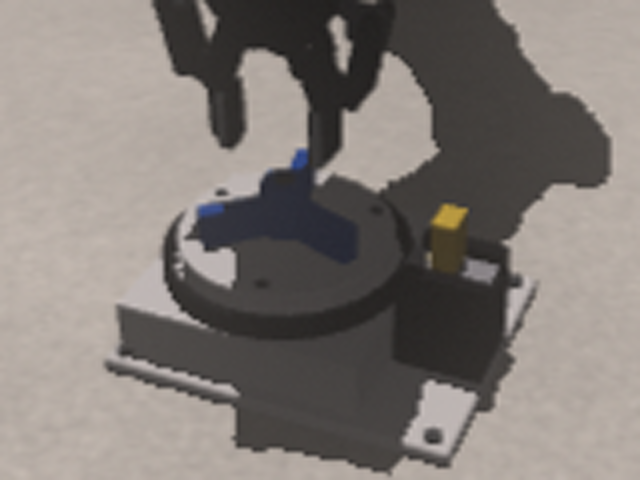

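move_arm(
  steps=[
    {"fingers": 50, "translation": [4, 2.5, 0], "turn": -0.18},
    {"fingers": 50, "translation": [0, 0, 0], "turn": -0.18},
    {"fingers": 50, "translation": [0, 0, 0], "turn": -0.18},
    {"fingers": 50, "translation": [0, 0, 0], "turn": -0.18},
    {"fingers": 50, "translation": [0, 0, 0], "turn": -0.18},
    {"fingers": 50, "translation": [0, 0, 0], "turn": -0.18},
    {"fingers": 50, "translation": [0, 0, 0], "turn": -0.18},
    {"fingers": 50, "translation": [0, 0, -5], "turn": -0.18},
    {"fingers": 50, "translation": [0, 0, -5], "turn": 0},
    {"fingers": 50, "translation": [0, 0, -4], "turn": 0},
  ],
)

```text
t: 19.75
eef_pos: [0.6121, -0.0231, 0.1046]
tool_rot: [-0.0, 0.997, -0.079, 0.0]
contact_force: [0.5, 0.6, 0.1]
gripper_width: 0.584
```

Run:
```python
from h import *
o=get_obs();print(o["eef_pos"],o["q"],o["gripper_width"],o["contact_force"])
im=read_camera("scene");e=im[150:270,160:320]
cv2.imwrite(f"pics/j.png",cv2.resize(e,None,fx=4,fy=4,interpolation=2))
```

```text
[ 0.61213693 -0.02312866  0.10463723] [-0.57099063  0.62297075  0.70972115  1.85192497 -0.52491868  0.86235848
  0.24052634] 0.5843658847617236 [0.50018455 0.58126476 0.10294652]
```

View pics/j.png

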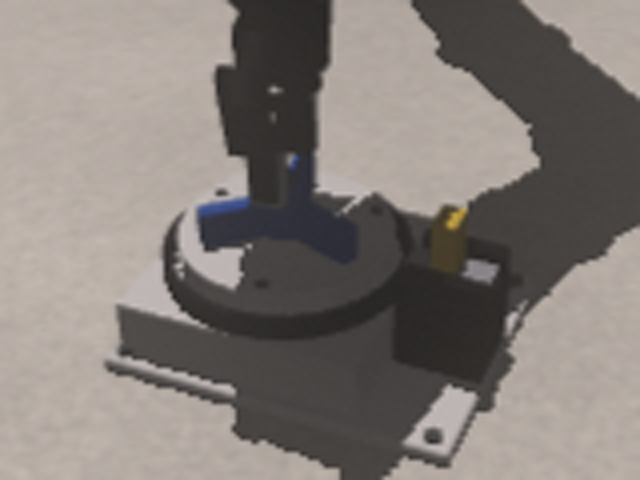

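move_arm(
  steps=[
    {"fingers": 50, "translation": [-3, -2.5, -5], "turn": 0},
    {"fingers": 42, "translation": [0, 0, -5], "turn": 0},
    {"fingers": 40, "translation": [0, 0, -1], "turn": 0},
    {"fingers": 36, "translation": [0, 0, 0], "turn": 0},
  ],
)

```text
t: 20.3
eef_pos: [0.6091, -0.0261, 0.0933]
tool_rot: [-0.0, 0.997, -0.081, -0.0]
contact_force: [-0.7, 0.7, -0.2]
gripper_width: 0.423
```

Now closing on the boss.

move_arm(
  steps=[
    {"fingers": 31, "translation": [0, 0, 0], "turn": 0},
    {"fingers": 24, "translation": [0, 0, 0], "turn": 0},
    {"fingers": 24, "translation": [0, 0, 0], "turn": 0},
  ],
  newtons=20,
)

```text
t: 20.68
eef_pos: [0.6084, -0.026, 0.0935]
tool_rot: [-0.0, 0.997, -0.081, -0.001]
contact_force: [-4.6, 1.0, 3.8]
gripper_width: 0.338
```

Run:
```python
from h import *
o=get_obs();print(o["eef_pos"],o["gripper_width"]*85.4,o["contact_force"],o["torque"])
im=read_camera("scene");e=im[150:270,160:320]
cv2.imwrite(f"pics/k.png",cv2.resize(e,None,fx=4,fy=4,interpolation=2))
```

```text
[ 0.60841103 -0.02597812  0.09346476] 28.834630244108503 [-4.59843884  1.03412942  3.79444074] [ 0.15045143  1.07874441 -0.00862569]
```

View pics/k.png

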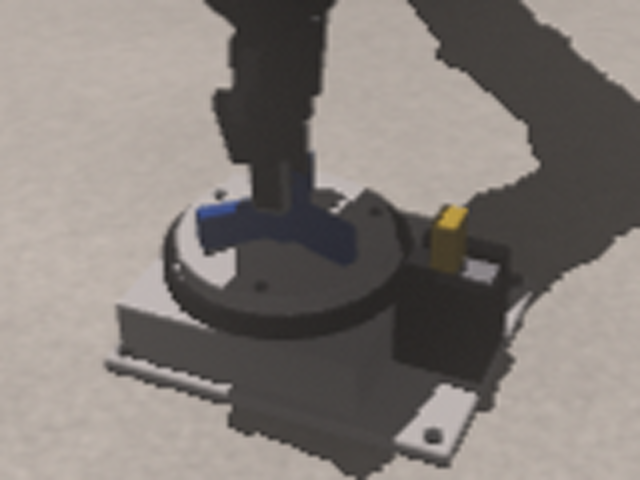

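move_arm(
  steps=[
    {"fingers": 24, "translation": [-0.8, 0.2, 0], "turn": 0.035},
    {"fingers": 24, "translation": [0, 0, 0], "turn": 0.035},
    {"fingers": 24, "translation": [0, 0, 0], "turn": 0.035},
    {"fingers": 24, "translation": [0, 0, 0], "turn": 0.035},
    {"fingers": 24, "translation": [0, 0, 0], "turn": 0.035},
  ],
)

```text
t: 21.35
eef_pos: [0.6084, -0.0261, 0.0934]
tool_rot: [0.0, 1.0, 0.008, 0.0]
contact_force: [-2.9, -1.9, 1.6]
gripper_width: 0.334
```

Run:
```python
from h import *
o=get_obs();print(o["eef_pos"],o["gripper_width"]*85.4,o["contact_force"],o["torque"],o["q"][6])
```

```text
[ 0.60838875 -0.02607168  0.09343332] 28.483511659581875 [-2.86263208 -1.89495414  1.62470567] [-0.231452    0.51635105 -0.1063646 ] 0.39432687182496445
```

move_arm(
  steps=[
    {"fingers": 24, "translation": [-0.4, -0.3, -0.4], "turn": 0.035},
    {"fingers": 24, "translation": [0, 0, 0], "turn": 0.035},
    {"fingers": 24, "translation": [0, 0, 0], "turn": 0.035},
    {"fingers": 24, "translation": [0, 0, 0], "turn": 0.035},
    {"fingers": 24, "translation": [0, 0, 0], "turn": 0.035},
  ],
)

```text
t: 21.98
eef_pos: [0.6085, -0.0259, 0.0934]
tool_rot: [-0.0, 0.995, 0.095, 0.001]
contact_force: [-0.5, -0.1, 5.3]
gripper_width: 0.332
```

```bash
cat > s.py <<'E'
from h import *
o=get_obs();print(np.round(o["eef_pos"]*1000,2),round(o["gripper_width"]*85.4,1),np.round(o["contact_force"],1),np.round(o["torque"],3),round(o["q"][6],2),o["t"])
import sys
if len(sys.argv)>1:
    im=read_camera("scene");e=im[150:270,160:320]
    cv2.imwrite(f"pics/{sys.argv[1]}.png",cv2.resize(e,None,fx=4,fy=4,interpolation=2))
E
python3 s.py l
```

```text
[608.54 -25.87  93.37] 28.3 [-0.5 -0.1  5.3] [ 0.04   0.22  -0.189] 0.54 21.975
```

View pics/l.png

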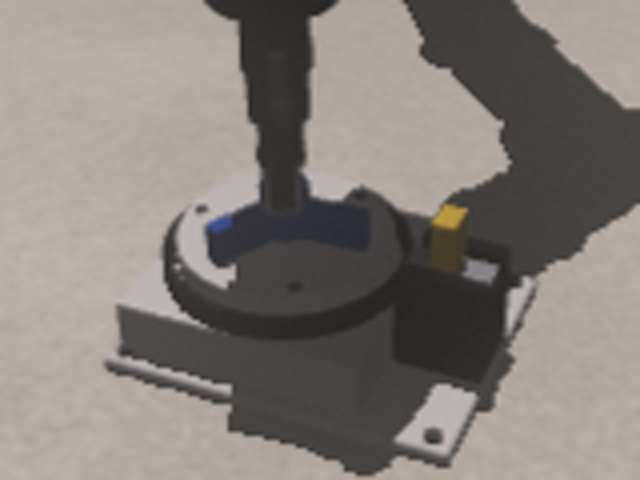

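move_arm(
  steps=[
    {"fingers": 24, "translation": [0, 0, 0], "turn": 0.035},
    {"fingers": 24, "translation": [0, 0, 0], "turn": 0.035},
    {"fingers": 24, "translation": [0, 0, 0], "turn": 0.035},
    {"fingers": 24, "translation": [0, 0, 0], "turn": 0.035},
    {"fingers": 24, "translation": [0, 0, 0], "turn": 0.035},
    {"fingers": 24, "translation": [0, 0, 0], "turn": 0.035},
    {"fingers": 24, "translation": [0, 0, 0], "turn": 0.035},
    {"fingers": 24, "translation": [0, 0, 0], "turn": 0.035},
  ],
)

```text
t: 23.02
eef_pos: [0.6087, -0.0259, 0.0934]
tool_rot: [0.0, 0.972, 0.233, 0.001]
contact_force: [0.5, 1.3, 4.4]
gripper_width: 0.333
```

```bash
python3 s.py
```

```text
[608.7  -25.87  93.38] 28.4 [0.5 1.3 4.4] [ 0.171 -0.139 -0.142] 0.76 23.025
```

move_arm(
  steps=[
    {"fingers": 24, "translation": [0.1, 0.2, 0], "turn": 0.035},
    {"fingers": 24, "translation": [0, 0, 0], "turn": 0.035},
    {"fingers": 24, "translation": [0, 0, 0], "turn": 0.035},
    {"fingers": 24, "translation": [0, 0, 0], "turn": 0.035},
    {"fingers": 24, "translation": [0, 0, 0], "turn": 0.035},
    {"fingers": 24, "translation": [0, 0, 0], "turn": 0.035},
    {"fingers": 24, "translation": [0, 0, 0], "turn": 0.035},
    {"fingers": 24, "translation": [0, 0, 0], "turn": 0.035},
  ],
)

```text
t: 24.02
eef_pos: [0.6087, -0.0255, 0.0934]
tool_rot: [0.0, 0.93, 0.366, 0.001]
contact_force: [-0.1, 0.9, 5.4]
gripper_width: 0.337
```

```bash
python3 s.py m
```

```text
[608.75 -25.54  93.37] 28.8 [-0.1  0.9  5.4] [ 0.291 -0.14  -0.138] 0.99 24.025
```

View pics/m.png

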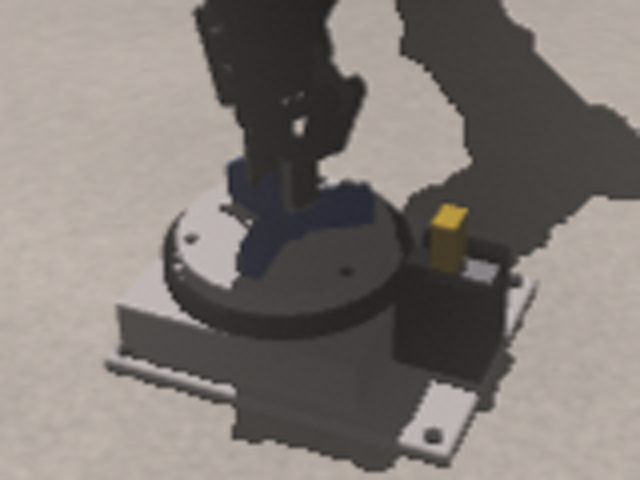

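move_arm(
  steps=[
    {"fingers": 24, "translation": [0, 0.2, 0], "turn": 0.035},
    {"fingers": 24, "translation": [0, 0, 0], "turn": 0.035},
    {"fingers": 24, "translation": [0, 0, 0], "turn": 0.035},
    {"fingers": 24, "translation": [0, 0, 0], "turn": 0.035},
    {"fingers": 24, "translation": [0, 0, 0], "turn": 0.035},
    {"fingers": 24, "translation": [0, 0, 0], "turn": 0.035},
    {"fingers": 24, "translation": [0, 0, 0], "turn": 0.035},
    {"fingers": 24, "translation": [0, 0, 0], "turn": 0.035},
  ],
)

```text
t: 25.08
eef_pos: [0.6087, -0.0252, 0.0934]
tool_rot: [0.0, 0.87, 0.492, 0.001]
contact_force: [0.5, 0.8, 4.6]
gripper_width: 0.338
```

```bash
python3 s.py
```

```text
[608.67 -25.16  93.36] 28.8 [0.5 0.8 4.6] [ 0.399 -0.201 -0.141] 1.22 25.075
```

move_arm(
  steps=[
    {"fingers": 24, "translation": [0, 0.1, 0], "turn": 0.035},
    {"fingers": 24, "translation": [0, 0, 0], "turn": 0.035},
    {"fingers": 24, "translation": [0, 0, 0], "turn": 0.035},
    {"fingers": 24, "translation": [0, 0, 0], "turn": 0.035},
    {"fingers": 24, "translation": [0, 0, 0], "turn": 0.035},
    {"fingers": 24, "translation": [0, 0, 0], "turn": 0.035},
    {"fingers": 24, "translation": [0, 0, 0], "turn": 0.035},
    {"fingers": 24, "translation": [0, 0, 0], "turn": 0.035},
  ],
)

```text
t: 26.08
eef_pos: [0.6087, -0.0248, 0.0934]
tool_rot: [0.0, 0.793, 0.609, 0.001]
contact_force: [-0.1, 1.9, 5.3]
gripper_width: 0.336
```

```bash
python3 s.py
```

```text
[608.7  -24.75  93.37] 28.7 [-0.1  1.9  5.3] [ 0.505 -0.098 -0.193] 1.45 26.075
```

move_arm(
  steps=[
    {"fingers": 24, "translation": [0, 0.3, 0], "turn": 0.035},
    {"fingers": 24, "translation": [0, 0, 0], "turn": 0.035},
    {"fingers": 24, "translation": [0, 0, 0], "turn": 0.035},
    {"fingers": 24, "translation": [0, 0, 0], "turn": 0.035},
    {"fingers": 24, "translation": [0, 0, 0], "turn": 0.035},
    {"fingers": 24, "translation": [0, 0, 0], "turn": 0.035},
    {"fingers": 24, "translation": [0, 0, 0], "turn": 0.035},
    {"fingers": 24, "translation": [0, 0, 0], "turn": 0.035},
  ],
)

```text
t: 27.08
eef_pos: [0.6087, -0.0244, 0.0934]
tool_rot: [0.0, 0.7, 0.714, 0.001]
contact_force: [0.5, 1.5, 5.0]
gripper_width: 0.332
```

```bash
python3 s.py n
```

```text
[608.7  -24.41  93.35] 28.4 [0.5 1.5 5. ] [ 0.531 -0.139 -0.164] 1.68 27.075
```

View pics/n.png

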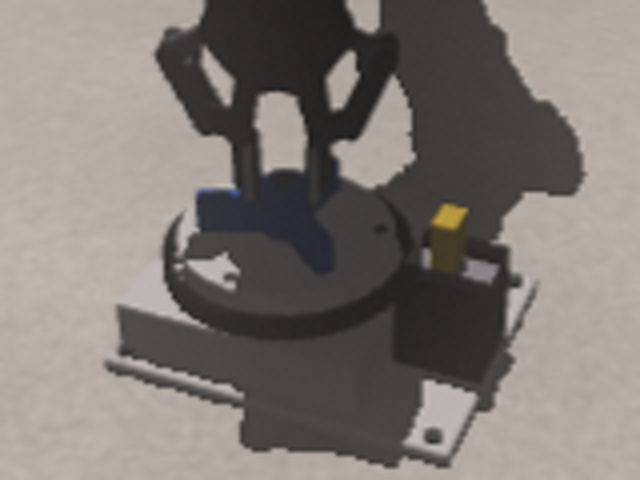

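move_arm(
  steps=[
    {"fingers": 24, "translation": [0, 0.2, 0], "turn": 0.035},
    {"fingers": 24, "translation": [0, 0, 0], "turn": 0.035},
    {"fingers": 24, "translation": [0, 0, 0], "turn": 0.035},
    {"fingers": 24, "translation": [0, 0, 0], "turn": 0.035},
    {"fingers": 24, "translation": [0, 0, 0], "turn": 0.035},
    {"fingers": 24, "translation": [0, 0, 0], "turn": 0.035},
    {"fingers": 24, "translation": [0, 0, 0], "turn": 0.035},
    {"fingers": 24, "translation": [0, 0, 0], "turn": 0.035},
  ],
)

```text
t: 28.12
eef_pos: [0.6062, -0.0249, 0.0914]
tool_rot: [-0.002, 0.594, 0.805, -0.001]
contact_force: [0.0, 4.8, -8.3]
gripper_width: 0.333
```

```bash
python3 s.py
```

```text
[606.19 -24.89  91.44] 28.4 [ 0.   4.8 -8.3] [ 1.02  -0.041 -0.075] 1.92 28.125
```

The tool dropped 2 mm and the weight is now hanging on it, so the notches have been found. Releasing.

move_arm(
  steps=[
    {"fingers": 45, "translation": [0, 0, 0], "turn": 0},
    {"fingers": 45, "translation": [0, 0, 0], "turn": 0},
    {"fingers": 45, "translation": [0, 0, 0], "turn": 0},
  ],
)

```text
t: 28.5
eef_pos: [0.6085, -0.0259, 0.0937]
tool_rot: [0.001, 0.595, 0.804, 0.0]
contact_force: [-0.1, -0.6, 0.3]
gripper_width: 0.525
```

```bash
python3 s.py o
```

```text
[608.49 -25.89  93.65] 44.8 [-0.1 -0.6  0.3] [ 0.035  0.009 -0.012] 1.91 28.5
```

View pics/o.png

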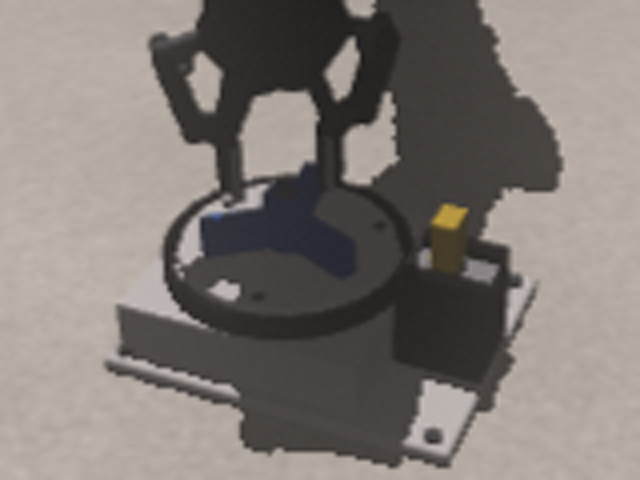

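The collar rim now shows all round, with the disc sunk flush inside it and level: the hub is home. Next is the latch.

move_arm(
  steps=[
    {"fingers": 45, "translation": [0, 0, 30], "turn": 0},
    {"fingers": 20, "translation": [0, 0, 30], "turn": -0.15},
    {"fingers": 0, "translation": [10, 33, 0], "turn": -0.15},
    {"fingers": 0, "translation": [10, 34, 0], "turn": -0.15},
    {"fingers": 0, "translation": [10, 34, 0], "turn": -0.14},
    {"fingers": 0, "translation": [10, 34, 0], "turn": 0},
    {"fingers": 0, "translation": [0, 0, 0], "turn": 0},
  ],
)

```text
t: 29.42
eef_pos: [0.6483, 0.1144, 0.1529]
tool_rot: [-0.001, 0.801, 0.599, 0.001]
contact_force: [0.1, -0.2, 0.3]
gripper_width: -0.003
```

```bash
python3 s.py
python3 - <<'E'
from h import *
im=read_camera("scene");e=im[150:270,160:320]
cv2.imwrite(f"pics/p.png",cv2.resize(e,None,fx=5,fy=5,interpolation=2))
E
```

```text
[648.3  114.4  152.94] -0.3 [ 0.1 -0.2  0.3] [-0.01  -0.006 -0.028] 1.18 29.425
```

View pics/p.png

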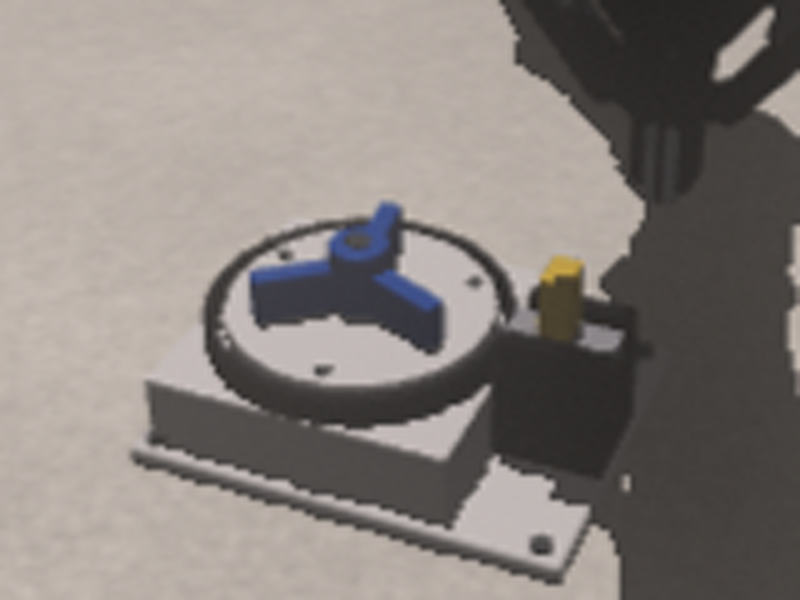

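move_arm(
  steps=[
    {"fingers": 0, "translation": [2, 0, -25], "turn": 0},
    {"fingers": 0, "translation": [0, 0, -25], "turn": 0},
    {"fingers": 0, "translation": [0, 0, -17], "turn": 0},
    {"fingers": 0, "translation": [-1.4, -4.8, 0], "turn": 0},
    {"fingers": 0, "translation": [-1.4, -4.8, 0], "turn": 0},
    {"fingers": 0, "translation": [-1.4, -4.8, 0], "turn": 0},
    {"fingers": 0, "translation": [-0.9, -2.9, 0], "turn": 0},
    {"fingers": 0, "translation": [-0.9, -2.9, 0], "turn": 0},
  ],
)

```text
t: 30.48
eef_pos: [0.6447, 0.0903, 0.0868]
tool_rot: [0.0, 0.803, 0.597, 0.001]
contact_force: [0.3, 1.8, 2.2]
gripper_width: -0.0
```

move_arm(
  steps=[
    {"fingers": 0, "translation": [-0.7, -2.4, 0], "turn": 0},
    {"fingers": 0, "translation": [-0.7, -2.4, 0], "turn": 0},
    {"fingers": 0, "translation": [-0.7, -2.4, 0], "turn": 0},
    {"fingers": 0, "translation": [-0.7, -2.4, 0], "turn": 0},
  ],
)

```text
t: 30.98
eef_pos: [0.6411, 0.08, 0.086]
tool_rot: [0.0, 0.803, 0.596, 0.0]
contact_force: [1.1, 2.0, 2.0]
gripper_width: -0.006
```

move_arm(
  steps=[
    {"fingers": 0, "translation": [-0.6, -1.9, 0], "turn": 0},
    {"fingers": 0, "translation": [-0.6, -1.9, 0], "turn": 0},
    {"fingers": 0, "translation": [-0.3, -1, 0], "turn": 0},
  ],
)

```text
t: 31.35
eef_pos: [0.6396, 0.0751, 0.086]
tool_rot: [0.0, 0.803, 0.596, 0.0]
contact_force: [1.2, 1.6, 1.3]
gripper_width: -0.001
```

```bash
python3 s.py q
```

```text
[639.65  75.07  86.01] -0.1 [1.2 1.6 1.3] [ 0.34  -0.305  0.032] 1.25 31.35
```

View pics/q.png

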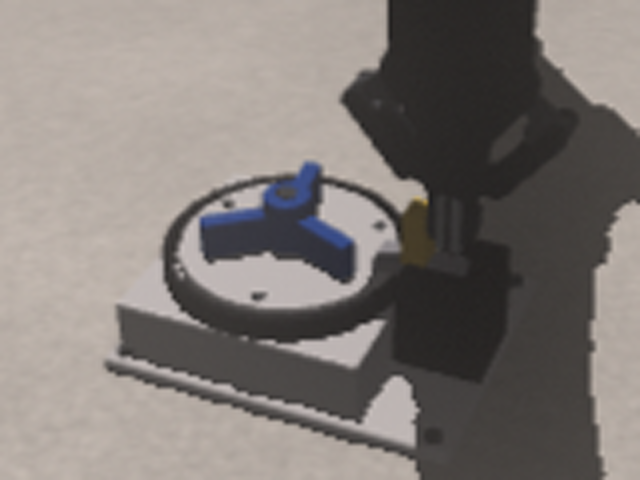

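move_arm(
  steps=[
    {"fingers": 0, "translation": [-0.6, -1.9, 0], "turn": 0},
    {"fingers": 0, "translation": [-0.6, -1.9, 0], "turn": 0},
    {"fingers": 0, "translation": [0, 0, 0], "turn": 0},
  ],
)

```text
t: 31.78
eef_pos: [0.6389, 0.073, 0.0861]
tool_rot: [-0.0, 0.802, 0.597, 0.001]
contact_force: [2.8, 5.3, 0.3]
gripper_width: 0.003
```

move_arm(
  steps=[
    {"fingers": 0, "translation": [-0.6, -1.9, 0], "turn": 0},
    {"fingers": 0, "translation": [0, 0, 0], "turn": 0},
  ],
)

```text
t: 32.02
eef_pos: [0.6389, 0.0729, 0.0862]
tool_rot: [-0.001, 0.802, 0.597, 0.002]
contact_force: [5.6, 7.3, -1.5]
gripper_width: 0.001
```

move_arm(
  steps=[
    {"fingers": 0, "translation": [1.5, 5, 0], "turn": 0},
    {"fingers": 0, "translation": [4, 14, 0], "turn": 0},
    {"fingers": 0, "translation": [5, 20, 0], "turn": 0},
    {"fingers": 0, "translation": [0, 10, 30], "turn": 0},
    {"fingers": 0, "translation": [0, 40, 40], "turn": 0},
    {"fingers": 0, "translation": [0, 40, 0], "turn": 0},
    {"fingers": 0, "translation": [0, 0, 0], "turn": 0},
  ],
)

```text
t: 32.9
eef_pos: [0.6474, 0.2057, 0.1561]
tool_rot: [-0.001, 0.8, 0.6, 0.001]
contact_force: [-0.9, 0.1, -0.1]
gripper_width: 0.0
```

```bash
python3 s.py
python3 - <<'E'
from h import *
for c in("scene","top"):
    im=read_camera(c)
    e=im[150:270,160:320] if c=="scene" else im[130:250,190:350]
    cv2.imwrite(f"pics/r_{c}.png",cv2.resize(e,None,fx=5,fy=5,interpolation=2))
    r=place_of(c,"latch_tab")[0];print(r["xy"],at(c,r["xy"],.104),px(c,[.6087+.287*.0805,-.0258+.958*.0805,.104]))
E
```

```text
[647.37 205.72 156.09] 0.0 [-0.9  0.1 -0.1] [0.022 0.038 0.027] 1.05 32.9
[233.7, 213.6] [ 0.68373287 -0.00656183  0.104     ] [[262.57726456 201.23413227]]
[233.3, 184.3] [0.62757255 0.05580001 0.104     ] [[235.3579087  182.74204988]]
```

View pics/r_scene.png

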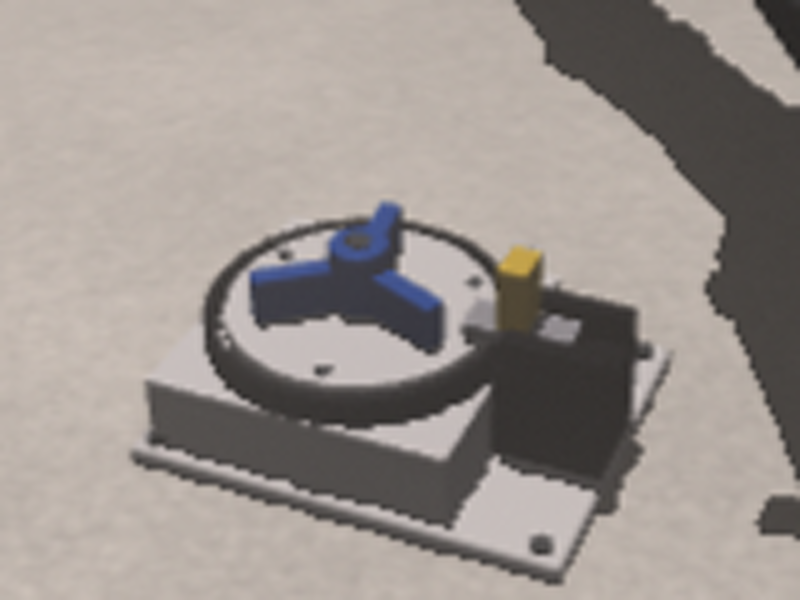

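View pics/r_top.png

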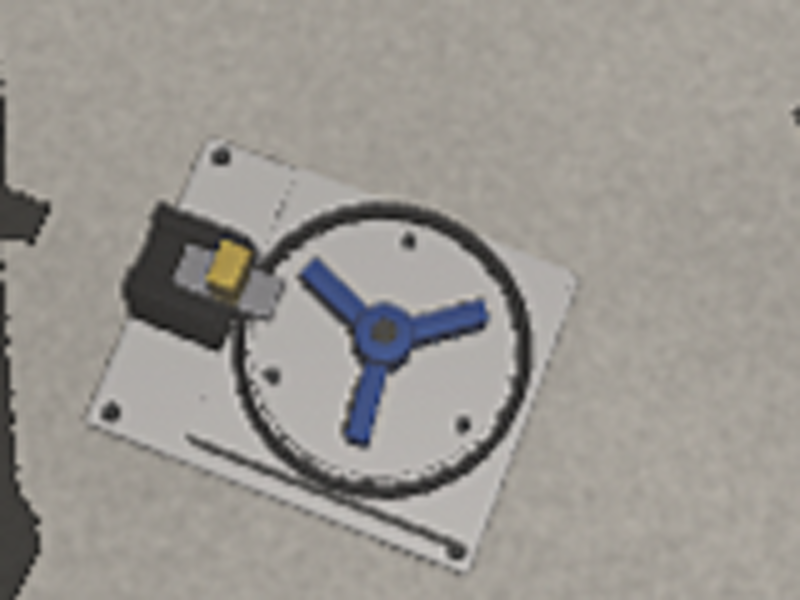

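Run:
```python
from h import *
T=lambda x,y:(190+x/5,130+y/5); S=lambda x,y:(160+x/5,150+y/5)
for c,a,b in(("top",T(191,241),T(231,255)),("scene",S(563,270),S(522,261))):
    print(np.linalg.norm(at(c,b,.104)-at(c,a,.104)))
```

```text
0.020310892109863483
0.01922023866955589
```

Run:
```python
from h import *
def cen(f,off):
    h=cv2.cvtColor(cv2.imread(f),cv2.COLOR_BGR2HSV);m=cv2.inRange(h,(18,110,100),(32,255,255))
    n,l,s,c=cv2.connectedComponentsWithStats(m);k=1+np.argmax(s[1:,4]);print(f,s[k],c[k]);return c[k]/5+off
for c,o in(("top",(190,130)),("scene",(160,150))):
    a=cen(f"pics/g_{c}.png",np.array(o));b=cen(f"pics/r_{c}.png",np.array(o))
    d=at(c,b,.1)-at(c,a,.1);print(c,np.linalg.norm(d),d)
```

```text
pics/g_top.png [ 170  225   43   52 1392] [190.24281609 250.21982759]
pics/r_top.png [ 208  240   43   50 1372] [228.69897959 264.99052478]
top 0.01983510105678345 [-0.00565288 -0.01901253  0.        ]
pics/g_scene.png [542 257  40  31 905] [561.55690608 272.66850829]
pics/r_scene.png [497 247  43  32 913] [519.15881709 263.40963855]
scene 0.02000368959539118 [-0.00557428 -0.01921133  0.        ]
```

The tab has moved about 20 mm in both cameras, where full travel is 22. I have time in hand, so I'll push again, harder, to confirm the end stop.

move_arm(
  steps=[
    {"fingers": 0, "translation": [0, -40, -20], "turn": 0},
    {"fingers": 0, "translation": [0, -40, -30], "turn": 0},
    {"fingers": 0, "translation": [0, -10, -19], "turn": 0},
    {"fingers": 0, "translation": [-2, -10, 0], "turn": 0},
    {"fingers": 0, "translation": [-2, -9, 0], "turn": 0},
    {"fingers": 0, "translation": [-2, -9, 0], "turn": 0},
    {"fingers": 0, "translation": [-1, -6, 0], "turn": 0},
    {"fingers": 0, "translation": [-0.6, -2, 0], "turn": 0},
    {"fingers": 0, "translation": [0, 0, 0], "turn": 0},
  ],
)

```text
t: 34.22
eef_pos: [0.6409, 0.0729, 0.0872]
tool_rot: [-0.0, 0.803, 0.597, 0.0]
contact_force: [-0.0, -0.5, 0.6]
gripper_width: 0.003
```

move_arm(
  steps=[
    {"fingers": 0, "translation": [-0.6, -1.9, 0], "turn": 0},
    {"fingers": 0, "translation": [-0.6, -1.9, 0], "turn": 0},
    {"fingers": 0, "translation": [-0.6, -1.9, 0], "turn": 0},
    {"fingers": 0, "translation": [0, 0, 0], "turn": 0},
    {"fingers": 0, "translation": [0, 0, 0], "turn": 0},
  ],
)

```text
t: 34.85
eef_pos: [0.6405, 0.0723, 0.0873]
tool_rot: [-0.001, 0.801, 0.598, 0.003]
contact_force: [4.0, 10.1, -2.1]
gripper_width: 0.0
```

move_arm(
  steps=[
    {"fingers": 0, "translation": [2, 8, 0], "turn": 0},
    {"fingers": 0, "translation": [4, 14, 0], "turn": 0},
    {"fingers": 0, "translation": [5, 20, 0], "turn": 0},
    {"fingers": 0, "translation": [0, 10, 30], "turn": 0},
    {"fingers": 0, "translation": [0, 40, 40], "turn": 0},
    {"fingers": 0, "translation": [0, 40, 0], "turn": 0},
    {"fingers": 0, "translation": [0, 0, 0], "turn": 0},
  ],
)

```text
t: 35.72
eef_pos: [0.6491, 0.2059, 0.1572]
tool_rot: [-0.001, 0.8, 0.6, 0.001]
contact_force: [0.5, -0.8, -0.5]
gripper_width: -0.005
```

```bash
python3 s.py
python3 - <<'E'
from h import *
for c in("scene","top"):
    im=read_camera(c)
    e=im[150:270,160:320] if c=="scene" else im[130:250,190:350]
    cv2.imwrite(f"pics/t_{c}.png",cv2.resize(e,None,fx=5,fy=5,interpolation=2))
def cen(f,off):
    h=cv2.cvtColor(cv2.imread(f),cv2.COLOR_BGR2HSV);m=cv2.inRange(h,(18,110,100),(32,255,255))
    n,l,s,c=cv2.connectedComponentsWithStats(m);k=1+np.argmax(s[1:,4]);return c[k]/5+off
for c,o in(("top",(190,130)),("scene",(160,150))):
    d=at(c,cen(f"pics/t_{c}.png",np.array(o)),.1)-at(c,cen(f"pics/g_{c}.png",np.array(o)),.1);print(c,np.linalg.norm(d))
E
```

```text
[649.13 205.89 157.17] -0.4 [ 0.5 -0.8 -0.5] [0.035 0.028 0.015] 1.05 35.725
top 0.019857957811903547
scene 0.02001630529848532
```

View pics/t_scene.png

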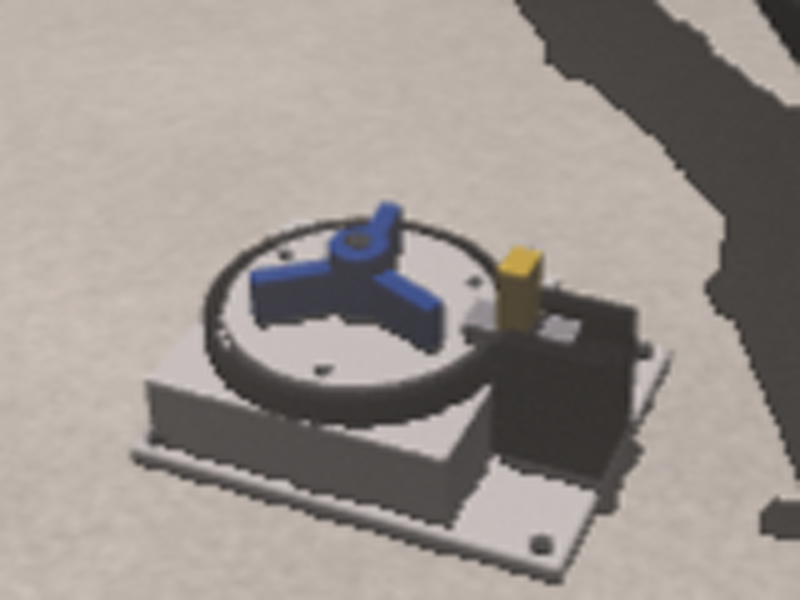

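```bash
python3 -c "
from station import *
print(hand_in())"
```

```text
the job is handed in; nothing more can be done
None
```

The hub is home in the dock and the latch is shut over it. I handed the job in at about 36 s; the hand-in gave no verdict.

- **Finding the seat:** I first pushed an arm round by about 190°, until the hub tipped by roughly 0.1 rad and jammed. I backed off, and the next pictures showed it level but still riding on the pins. I then gripped the boss lightly and turned it with a slight downward push. It fell into the notches after a bit over 100° more, and I let go.
- **Shutting the latch:** I pushed the yellow tab in to a hard stop. A second push of about 11 N moved it no further, and then I backed away.

**Last checks:**
- **Hub:** the scene picture shows the disc level and flush inside the collar, with the bolt over its edge.
- **Robot:** the hand is clear and the contact force was near zero.
- **Other parts:** I did not go near the servo, remote or bracket, and did not measure them again at the end.

**Disagreements:** both cameras measured about 20 mm of tab travel, not the nominal 22 mm. That is above the required 18 mm and at a firm stop. The latch may have started slightly in, or the cameras may be about 2 mm off. After the jam, the trained network gave one clearly wrong tab position in the scene camera, so I measured the tab by its colour instead.

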